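Clear the bench timer with the reset stylus

TASK

Take the stylus from its fork rest and, with its thin end, press the button at the bottom of the round recess of the bench timer fully in, keep it down for a good second, then hang the stylus back upright in the fork by its collar and let go. Do not press the button in the square recess, and leave the white box and the small ointment bottle where they stand.

Things in the scene. Friction and masses are not known exactly. Their poses are not given: they have to be found in the camera images.
- timer: fixed white 170 x 170 x 52 mm module on a cradle 180 mm deep, 183 mm high. Its face slopes 30 degrees from level, rising along +x: outward normal (-0.5, 0, 0.866) in this frame. Origin on the table under the face centre, which is 140 mm up; +z up, +y left seen from the robot. Display in the upper half; below it two 16 mm recesses 70 mm apart: round at left (+y), square at right (-y)
- round_mouth (a point): centre of the round recess's mouth, in the plane of the face, 35 mm down the slope and 35 mm left of the face centre. The recess, 16 mm in diameter, goes straight in along the inward face normal; the flat 13.6 mm grey button cap lies 30 mm below the face. The point's axes are the timer's (not tilted)
- square_mouth (a point): the same for the square recess (16 mm wide, 35 mm right of the face centre), which holds the button that must not be pressed
- round_button (a joint): travel of the button in the round recess, m: 0 out, 0.005 fully in. It springs back by itself; it starts to move at 1.8 N and is fully in at 4.8 N.
- square_button (a joint): travel of the button in the square recess, m: 0 out, 0.005 fully in
- rest: fixed fork rest: 110 x 80 x 12 mm base, post at its +x end, on top a level fork pointing to its -x. Origin on the table below the middle of the slot. Slot along x, 14 mm wide, ending at the post 30 mm on the +x side, open at the -x end, where each prong ends 35 mm from the origin in a 5 x 4 mm high stop. Prongs 14 mm wide (fork 42), 6 thick, upper side 94 mm above the table
- stylus_handle (a point): centre of the stylus's handle, to grasp it: 120 mm from the thin end, 45 above the collar's underside. Stylus 160 mm long, round, about 70 g: grey ribbed handle 18 mm thick, 80 long; black collar 28 mm wide, 5 thick; steel shaft 8 mm thick, 75 long. It hangs upright in the fork, collar on the prongs, shaft through the slot, thin end down. z runs from thin end to handle
- stylus_tip (a point): the thin end of the stylus, on its axis; 19 mm above the table while the stylus hangs in the fork
- white_box: white plastic box 81 x 77 x 76 mm, loose bystander; origin at the centre of its underside
- ointment_bottle: small white bottle 30 mm in diameter, 55 mm high, loose bystander; origin at the centre of its underside

How it is judged (in metres and radians):
On the way:
1. the stylus holds the button in the round recess down (at least 3.5 of 5 mm) for 0.7 s (value of joint round_button above 0.0035 m and contact force between stylus and round_button above 0.5 N), for 0.7 s.
At the end, for the whole second after the job is handed in: The stylus hangs at rest in the fork, handle up, within 5 degrees of upright: thin end 15 to 22.5 mm above the table and within 24 mm along and 7 mm across the slot of its middle, so the collar lies flat on both prongs; the round recess's button is out again (under 1 mm) (x of stylus_tip in the frame of rest between -0.024 and 0.024 m and y of stylus_tip in the frame of rest between -0.007 and 0.007 m and height (world z) of stylus_tip between 0.015 and 0.0225 m and angle between stylus_tip's own z axis and vertical below 0.09 rad and linear speed of stylus below 0.03 m/s and value of joint round_button below 0.001 m); the robot touches nothing.
It fails at once if the button in the square recess is pressed (more than 2.5 mm) (value of joint square_button above 0.0025 m).
It fails at once if the white box is moved more than 20 mm (distance of white_box from where it was at the start of the episode above 0.02 m).
It fails at once if the ointment bottle is moved more than 20 mm (distance of ointment_bottle from where it was at the start of the episode above 0.02 m).
It also fails if it takes over 64 s, if anything falls off the work surface, if the arm or the gripper's body presses on something with over 40 N, if the wrist force passes 120 N, or if a joint passes its speed limit or range.

ROBOT

A 6-joint arm with a two-finger parallel gripper is mounted at the origin on a cart in front of the work surface, level with it; the furniture and walls round the work are solid. World frame = base frame: x ahead of the robot, y to its left, z up, the work surface at z = 0. Lengths are in mm, angles in rad, forces in N, time in s.
With the tool pointing down it reaches from about 375 to 900 mm from the base axis. Payload 3.1 kg.
Tool frame: the origin (TCP) lies on the centre line of the jaws, within the pads' length; the fingertips stand 25 mm ahead of it and the grasp point (between the pads) lies 6 mm ahead of it; z points along the fingers, y is the direction in which the jaws open and shut (so a half turn about z gives the same grasp; the last joint's range is limited). The gripper opens to 87 mm and grips with 3 to 60 N. Pads are 19 mm wide; open, the fingers measure 117 mm over their backs; the gripper's body (75 mm by 190 mm) begins 51 mm behind the grasp point.
Start: joints at [1.008, 0.527, 1.433, -0, 1.181, -0.178], TCP at [234.567, 579.289, 247.548] pointing down, gripper open.
Joint ranges: [-3.08, 3.08], [-0.75, 2.2], [0.22, 2.44], [-1.43, 4.57], [0, 2.65], [-2.85, 2.85]. Speed limits (rad/s): [2.79, 2.79, 3.14, 3.14, 3.14, 3.14].

INTERFACE

Orientations are given as a unit quaternion [w, x, y, z].
In Python, from plant import r gives the robot as it stands. The module is installed in compiled form; this text tells all that it offers.
- The arm moves only by the tool move_arm, never from a script. Its argument "plan" is text: rows parted by semicolons, each of 6 numbers parted by spaces: the shift along the tool's x, y, z in m, then the turn, a rotation vector about the tool's x, y, z in rad. In form: x y z rx ry rz; .... A call has 1 to 12 rows; each row shifts and turns the pose as measured when the row begins, along the tool's axes as they then stand; what a row does not reach is not made up. A row lasts 1/10 s, in which the tool goes at most 50 mm and 8.59 degrees, less where a joint would pass 70% of its speed; a pose out of reach is approached as far as the arm can. A call with a gripper value outside its range is refused whole. "jaw" is the closure in counts, from 0 (fully open) to 255 (shut), set as the call begins (left out, the last holds). The fingers move at their own pace and stop on an object; "grip_force" is the grip in N (left out, the last holds). Time passes only in rows, so rows that do not move let the fingers close. It gives the time, the measured TCP pose, the force and the opening at its end, in the units of the state.
- r.observe(): the state, without advancing time (a new reading comes with each control period).
- r.capture(name): name is "side" or "top" or "wrist"; returns (picture, depth): 400x640x3 uint8, red, green, blue; 400x640 float32, mm along the optical axis (not along the pixel's ray), 0 where there is no reading.
- r.get_calibration(name): a dict with "K" (3x3 intrinsics, pixels), "R" (3x3) and "t" (3): a world point X has camera coordinates R X + t. Camera axes: x right, y down, z forward; pixel columns grow to the right and rows downward; lengths in mm; the calibration is good to about 2 mm. A picture is of the moment at which its call begins: read the wrist's pose just before it. get_calibration takes no time and is no camera call; for the wrist camera it gives the pose at the moment of the call.
- r.sign_off(): hands the job in, once; it reports no verdict.
The state is a dict: "clock": time; "joint_pos": joint angles; "qvel": joint speeds; "tau": joint torques, N m; "ee_pos": TCP position; "tcp_rot": TCP orientation; "force": force on the tool from outside, world axes, zero at the start; "ft_torque": the same for the moment, N m; "grip_width": finger opening in mm.
Only numpy, scipy, OpenCV 4.12 (cv2) and the standard library are available. Lean on these libraries where they do the work, as an engineer would, in place of code of your own. Each camera call takes 0.05 s, during which the arm holds its last target.

## Working session

There is one attempt and no reset: what is moved stays moved. The work goes in short steps, Python scripts to look and compute and a tool call to move; the robot and the scene stay as the last step left them, time stands still between calls to the robot, and variables do not carry over. Pictures are saved under pics/ and viewed, and the job is handed in when it is done.

Besides the shell and the picture viewer there is one more tool, called after "Emit:" in YAML: its name, and indented under it one key for each argument. move_arm: Moves the arm, as the interface text tells. Its arguments: {"type":"object","properties":{"plan":{"type":"string"},"jaw":{"type":"number"},"grip_force":{"type":"number"}},"required":["plan"]}

```bash
mkdir -p pics; ls; python3 - <<'E'
from plant import r
import cv2,numpy as np
for n in ["side","top","wrist"]:
    c=r.get_calibration(n); p,d=r.capture(n)
    cv2.imwrite(f"pics/{n}0.png",p[:,:,::-1]); np.savez(f"pics/{n}0.npz",p=p,d=d,**c)
    print(n,c)
print(r.observe())
E
```

```text
pics
side {'K': array([[410.75654287,   0.        , 316.94663949],
       [  0.        , 410.75654287, 200.28459368],
       [  0.        ,   0.        ,   1.        ]]), 'R': array([[ 0.99984389,  0.01077464, -0.01400361],
       [-0.00784204, -0.43960686, -0.89815606],
       [-0.01583339,  0.89812567, -0.43945374]]), 't': array([-564.03007169,   89.65804125,  913.94440981])}
top {'K': array([[438.39993821,   0.        , 308.08222092],
       [  0.        , 438.39993821, 196.42998014],
       [  0.        ,   0.        ,   1.        ]]), 'R': array([[-0.00175011, -0.99999467, -0.00275656],
       [-0.99760015,  0.0019367 , -0.06921121],
       [ 0.06921618,  0.00262882, -0.99759822]]), 't': array([  13.8022769 ,  576.52818374, 1079.50452359])}
wrist {'K': array([[354.77561386,   0.        , 321.15979206],
       [  0.        , 354.77561386, 200.78098065],
       [  0.        ,   0.        ,   1.        ]]), 'R': array([[ 0.37555981,  0.92679484, -0.00248186],
       [ 0.89995385, -0.36404073,  0.23991125],
       [ 0.22144501, -0.09233458, -0.97079165]]), 't': array([-623.9160841 ,  -29.08538055,  389.55514653])}
{'clock': 0.15, 'joint_pos': array([ 1.00750892e+00,  5.28297963e-01,  1.43359357e+00,  9.22879990e-08,
        1.18138740e+00, -1.78534116e-01]), 'qvel': array([-0.00133714, -0.00392764, -0.00376185, -0.00232925,  0.0019001 ,
        0.00070879]), 'tau': array([ 7.06019327e-04, -4.40432274e+01, -1.76843101e+01,  6.33870461e-02,
        5.52924082e-02, -8.93609581e-05]), 'ee_pos': array([234.29686708, 578.87118679, 246.77311348]), 'tcp_rot': array([-3.05648097e-04,  1.91192185e-01,  9.81552259e-01, -7.85789210e-04]), 'force': array([-0.84518077, -0.33811021,  0.54198955]), 'ft_torque': array([ 0.02889653, -0.03954791, -0.02487   ]), 'grip_width': 87.08375245278403}
```

View pics/side0.png

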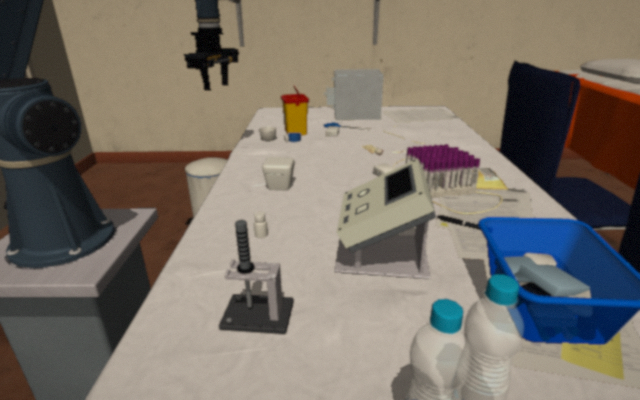

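View pics/top0.png

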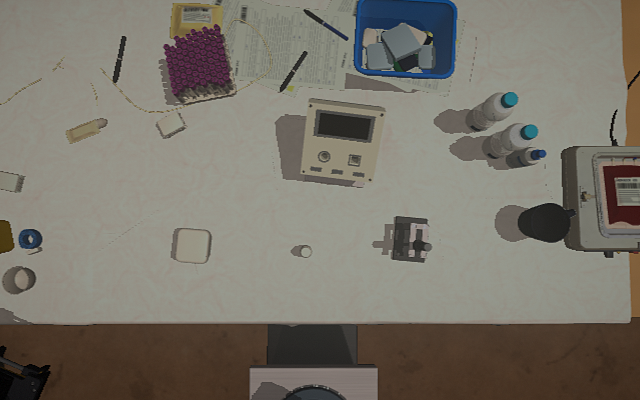

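View pics/wrist0.png

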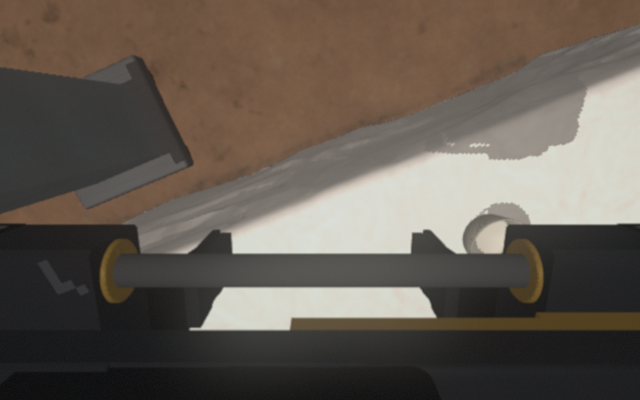

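The side view shows the stylus (handle at about 243,245) in the fork, the timer at about (385,210) and the bottle at (260,225). The top view shows the rest at (411,240), stylus top at about (427,246), round recess at (324,156), square recess at (355,160), bottle at (305,251) and box at (191,246). I'll zoom in next.

```bash
cat > h.py <<'E'
import numpy as np
def load(f): return np.load(f)
def pt(z,u,v,h=None):
    K,R,t=z['K'],z['R'],z['t']
    ray=R.T@np.linalg.inv(K)@np.array([u,v,1.]); c=-R.T@t
    return c+ray*(h-c[2])/ray[2]
def cloud(z):
    K,R,t=z['K'],z['R'],z['t']; d=z['d']
    v,u=np.mgrid[:d.shape[0],:d.shape[1]]
    P=np.stack([(u-K[0,2])/K[0,0]*d,(v-K[1,2])/K[1,1]*d,d],-1)
    W=(P-t)@R; W[d==0]=np.nan
    return W
def proj(z,X):
    p=z['K']@(z['R']@np.asarray(X,float)+z['t']); return p[:2]/p[2]
E
python3 - <<'E'
from h import *
import cv2
z=load('pics/top0.npz'); W=cloud(z); p=z['p'][:,:,::-1]
a=cv2.resize(p[85:200,290:400],None,fx=5,fy=5,interpolation=cv2.INTER_CUBIC)
cv2.imwrite('pics/t_timer.png',a)
cv2.imwrite('pics/t_rest.png',cv2.resize(p[205:275,370:450],None,fx=8,fy=8,interpolation=cv2.INTER_CUBIC))
s=load('pics/side0.npz')
cv2.imwrite('pics/s_rest.png',cv2.resize(s['p'][210:340,210:310,::-1],None,fx=4.5,fy=4.5,interpolation=cv2.INTER_CUBIC))
cv2.imwrite('pics/s_timer.png',cv2.resize(s['p'][155:280,330:440,::-1],None,fx=4.5,fy=4.5,interpolation=cv2.INTER_CUBIC))
# face plane fit
reg=W[105:180,310:380].reshape(-1,3); reg=reg[~np.isnan(reg).any(1)]
n=np.array([-.5,0,.866])
hh=reg@n; med=np.median(hh); q=reg[abs(hh-med)<6]
c=q.mean(0); _,_,V=np.linalg.svd(q-c); print('face n',V[2],c,len(q))
for (u,v) in [(324,156),(355,160)]: print(W[v-2:v+3,u-2:u+3,2].round(0))
# stylus cluster
m=(W[...,2]>130)&(W[...,0]<450)&(W[...,1]<-100)&(W[...,1]>-400)
vv,uu=np.where(m); print('high',uu.min(),uu.max(),vv.min(),vv.max(),W[m].mean(0),W[m].max(0))
m=(abs(W[...,2]-94)<8)&(W[...,0]<480)&(W[...,1]<-100)&(W[...,1]>-350)
vv,uu=np.where(m);print('fork',len(uu),uu.min(),uu.max(),vv.min(),vv.max(),W[m].min(0),W[m].max(0),np.median(W[m],0))
E
```

```text
face n [ 0.50669634 -0.05566618 -0.86032558] [689.98466298 -68.32910469 143.61758787] 4482
[[ 95.  92.  93.  96.  93.]
 [101.  96.  95.  96.  94.]
 [105. 102.  98.  98. 101.]
 [113. 107. 107. 104. 107.]
 [116. 110. 111. 113. 115.]]
[[ 92.  86.  93.  94.  91.]
 [ 95.  96.  96.  95.  93.]
 [105. 102. 102.  97.  98.]
 [109. 105. 105. 106. 104.]
 [115. 112. 110. 112. 107.]]
high 422 423 250 250 [ 449.16332864 -239.2533494   145.22927684] [ 449.57965992 -238.32245172  153.15017058]
fork 245 408 427 236 258 [ 428.18817128 -264.20453298   87.42589721] [ 478.87711433 -218.74942804  101.91372942] [ 453.6238149  -233.72185184   95.20430114]
```

View pics/t_timer.png

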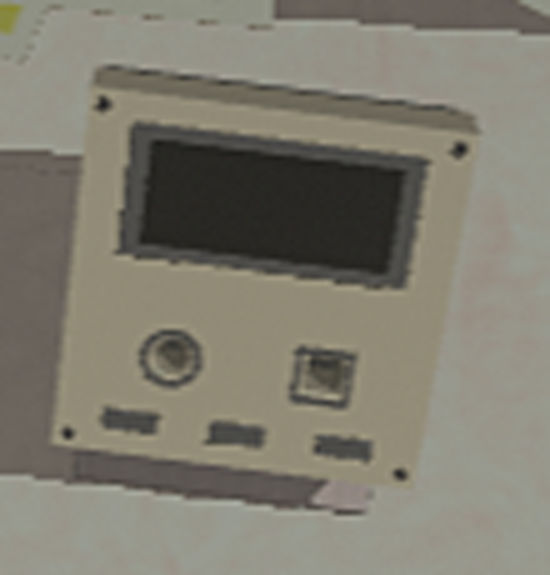

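View pics/t_rest.png

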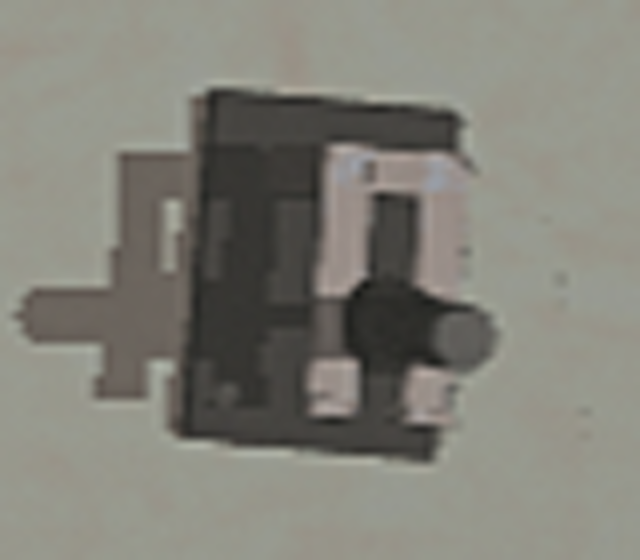

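View pics/s_rest.png

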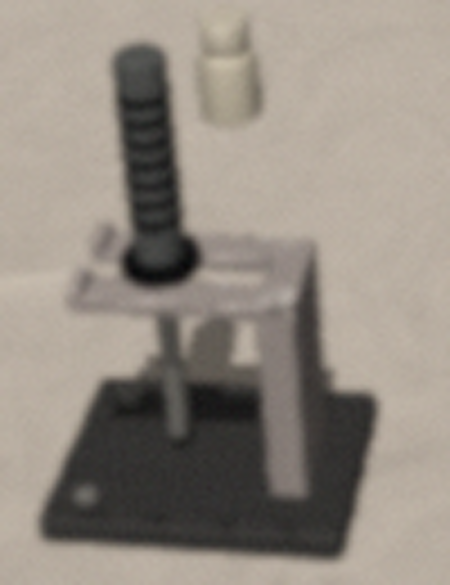

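View pics/s_timer.png

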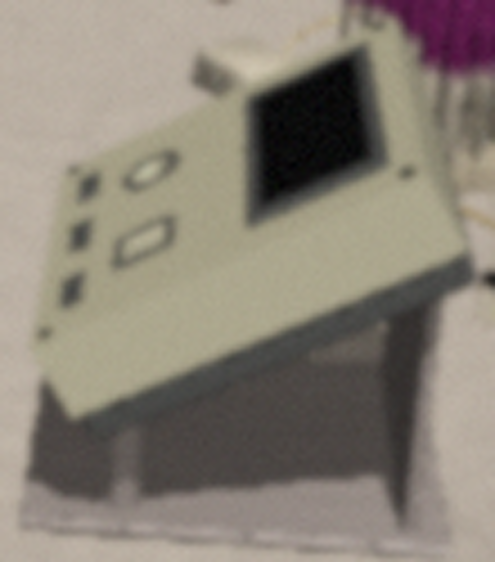

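```bash
python3 - <<'E'
from h import *
z=load('pics/top0.npz'); s=load('pics/side0.npz')
def c(x,y,f,u0,v0): return ((x+.5)/f-.5+u0,(y+.5)/f-.5+v0)
T=lambda x,y:c(x,y,5,290,85)
RR=lambda x,y:c(x,y,8,370,205)
ST=lambda x,y:c(x,y,4.5,330,155); SR=lambda x,y:c(x,y,4.5,210,210)
rm=pt(z,*T(171,357),122.5); sm=pt(z,*T(323,376),122.5)
print('top round',rm,'square',sm,np.linalg.norm(rm-sm),'yaw',np.degrees(np.arctan2(-(rm-sm)[0],(rm-sm)[1])))
print('side round',pt(s,*ST(152,171),122.5),'square',pt(s,*ST(145,241),122.5))
print('handle top',pt(z,*RR(465,337),179),'collar',pt(z,*RR(381,318),99))
print('side handle top',pt(s,*SR(138,58),179),'collar',pt(s,*SR(161,258),99),'tip',pt(s,*SR(178,436),19))
for n,x,y,h in [('FLstop',325,410,98),('FRstop',430,415,98),('inner L post',373,195,94),('inner R post',416,195,94),('base TL',208,92,12),('TR',460,115,12),('BL',180,435,12),('BR',434,460,12)]:
  print(n,pt(z,*RR(x,y),h).round(1))
m=cloud(z)
print('bottle',pt(z,305,251,55).round(0),'box',pt(z,191,246,76).round(0))
E
```

```text
top round [662.0972154  -23.65673796 122.5       ] square [653.18002688 -93.11293656 122.5       ] 70.02627917489717 yaw -7.315942742311607
side round [659.8404389  -22.86437873 122.5       ] square [650.72282894 -91.44574387 122.5       ]
handle top [ 457.9275976  -241.76284749  179.        ] collar [ 459.79155106 -239.11935356   99.        ]
side handle top [ 455.70908231 -244.72644078  179.        ] collar [ 455.93942869 -244.16260342   99.        ] tip [ 454.75806705 -243.03739702   19.        ]
FLstop [ 433.4 -222.7   98. ]
FRstop [ 431.9 -253.    98. ]
inner L post [ 495.2 -238.7   94. ]
inner R post [ 495.1 -251.2   94. ]
base TL [ 527.1 -207.3   12. ]
TR [ 519.8 -286.4   12. ]
BL [ 420.  -196.9   12. ]
BR [ 412.2 -276.1   12. ]
bottle [442.  20.  55.] box [456. 289.  76.]
```

Emit:
move_arm:
  plan: "0 0 0 0 0 -0.13; 0 0 0 0 0 -0.13; -0.031 -0.031 0 0 0 0; -0.031 -0.031 0 0 0 0; -0.031 -0.031 0 0 0 0; -0.031 -0.031 0 0 0 0; -0.031 -0.031 0 0 0 0; -0.031 -0.031 0 0 0 0; -0.031 -0.031 0 0 0 0; -0.031 -0.031 0 0 0 0"
  jaw: 0

```text
clock: 1.15
ee_pos: [455.7, 299.7, 243.4]
tcp_rot: [-0.002, 0.051, 0.999, -0.001]
force: [1.1, 0.7, -0.5]
grip_width: 87.0
```

```bash
cat >> h.py <<'E'
from scipy.spatial.transform import Rotation as Ro
def pose(r):
    o=r.observe(); q=o['tcp_rot']; return np.array(o['ee_pos']),Ro.from_quat([q[1],q[2],q[3],q[0]]),o
def delta(r,P,R=None):
    p,Rc,o=pose(r)
    if R is not None: print('rotvec tool',(Rc.inv()*R).as_rotvec().round(4))
    print('p',p.round(1),'axes x',Rc.as_matrix()[:,0].round(3),'z',Rc.as_matrix()[:,2].round(3),'shift tool',Rc.inv().apply(np.array(P)-p).round(1),'F',o['force'].round(1),'w',round(o['grip_width'],1),'t',o['clock'],'j',o['joint_pos'].round(2))
def down(yaw,tilt=0): # y axis at yaw(deg) + 90; z down tilted forward by tilt about y
    y=np.radians(yaw);t=np.radians(tilt)
    yy=np.array([-np.sin(y),np.cos(y),0]); f=np.array([np.cos(y),np.sin(y),0])
    z=f*np.sin(t)-np.array([0,0,np.cos(t)]); x=np.cross(yy,z)
    return Ro.from_matrix(np.stack([x,yy,z],1))
E
python3 - <<'E'
from h import *; from plant import r
delta(r,[457,-242,250],down(-7.3))
E
```

```text
rotvec tool [-0.0024 -0.0041  0.0263]
p [455.7 299.7 243.4] axes x [-0.995  0.101  0.004] z [-0.004 -0.002 -1.   ] shift tool [ -56.  -538.8   -5.5] F [ 1.1  0.7 -0.5] w 87.0 t 1.15 j [ 0.38  0.43  1.63 -0.    1.08 -1.09]
```

Emit:
move_arm:
  plan: "-0.005 -0.049 -0.0005 0 0 0.003; -0.005 -0.049 -0.0005 0 0 0.003; -0.005 -0.049 -0.0005 0 0 0.003; -0.005 -0.049 -0.0005 0 0 0.003; -0.005 -0.049 -0.0005 0 0 0.003; -0.005 -0.049 -0.0005 0 0 0.003; -0.005 -0.049 -0.0005 0 0 0.003; -0.005 -0.049 -0.0005 0 0 0.003; -0.005 -0.049 -0.0005 0 0 0; -0.005 -0.049 -0.0005 0 0 0; -0.005 -0.049 -0.0005 0 0 0; 0 0 0 0 0 0"

```text
clock: 2.35
ee_pos: [450.9, -257.2, 249.2]
tcp_rot: [0.003, 0.066, 0.998, -0.002]
force: [-0.1, 0.3, 0.1]
grip_width: 87.3
```

```bash
python3 - <<'E'
from h import *; from plant import r
import cv2
delta(r,[457,-242,250],down(-7.3))
for n in ['wrist','side']:
    c=r.get_calibration(n); p,d=r.capture(n)
    cv2.imwrite(f"pics/{n}1.png",p[:,:,::-1]); np.savez(f"pics/{n}1.npz",p=p,d=d,**c)
    if n=='wrist': print(-c['R'].T@c['t'],c['R'][2]); 
E
```

```text
rotvec tool [-0.0041  0.0059 -0.0053]
p [ 450.9 -257.2  249.2] axes x [-0.991  0.132 -0.006] z [ 0.005 -0.005 -1.   ] shift tool [-4.1 15.9 -0.9] F [-0.1  0.3  0.1] w 87.3 t 2.35 j [-0.73  0.38  1.7  -0.    1.05 -2.17]
[ 385.77608447 -247.87504366  385.6829389 ] [ 0.24320174 -0.03671892 -0.96928047]
```

View pics/wrist1.png

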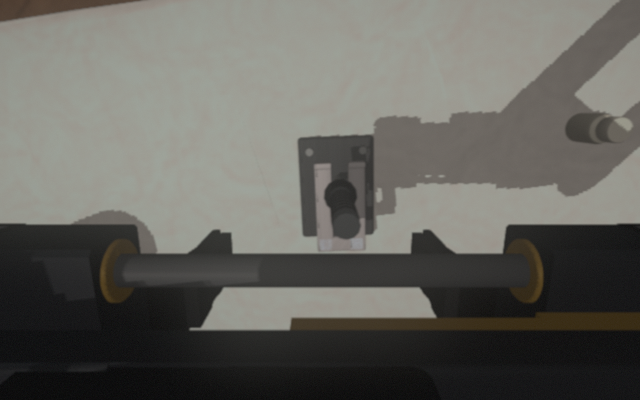

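View pics/side1.png

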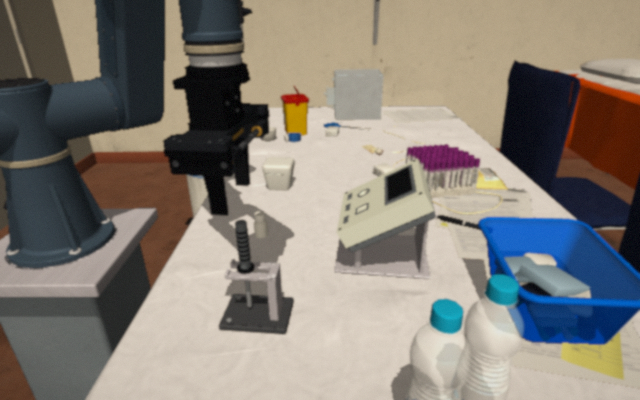

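Wrist view: handle top at about (346,225), collar at (340,193), rest base corners (299,138)–(375,236). Side view: the gripper is above and left of the stylus.

```bash
python3 - <<'E'
from h import *
import cv2
z=load('pics/wrist1.npz')
cv2.imwrite('pics/w1c.png',cv2.resize(z['p'][125:255,285:395,::-1],None,fx=4.5,fy=4.5,interpolation=cv2.INTER_CUBIC))
for n,u,v,h in [('top',346,226,179),('collar',340,193,99)]: print(n,pt(z,u,v,h).round(1))
E
```

```text
top [ 455.4 -242.7  179. ]
collar [ 453.2 -242.4   99. ]
```

View pics/w1c.png

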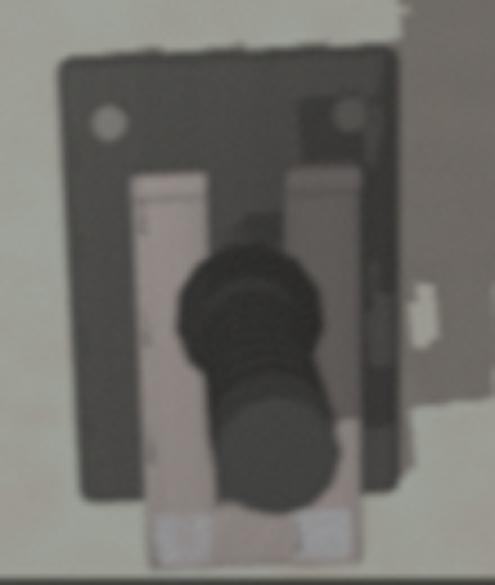

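Emit:
move_arm:
  plan: "-0.003 0.015 0 -0.004 0.006 -0.005; 0 0 0 0 0 0"

```text
clock: 2.65
ee_pos: [454.0, -233.2, 247.9]
tcp_rot: [-0.003, 0.062, 0.998, 0.004]
force: [-0.5, 0.2, 0.3]
grip_width: 86.8
```

```bash
python3 - <<'E'
from h import *; from plant import r
delta(r,[456,-242.5,145],down(-7.3))
E
```

```text
rotvec tool [ 0.0084 -0.0071  0.0037]
p [ 454.  -233.2  247.9] axes x [-0.992  0.123  0.007] z [-0.006  0.009 -1.   ] shift tool [ -3.9  -9.9 102.8] F [-0.5  0.2  0.3] w 86.8 t 2.65 j [-0.7   0.38  1.71  0.    1.07 -2.14]
```

Emit:
move_arm:
  plan: "0 0 0 0 0 0; 0 0 0 0 0 0"

```text
clock: 2.85
ee_pos: [454.2, -229.5, 247.9]
tcp_rot: [-0.004, 0.059, 0.998, 0.005]
force: [-0.1, 0.2, -0.1]
grip_width: 87.2
```

```bash
python3 - <<'E'
from h import *; from plant import r
delta(r,[456,-242.5,145],down(-7.3))
E
```

```text
rotvec tool [ 0.009  -0.0082  0.0094]
p [ 454.2 -229.5  247.9] axes x [-0.993  0.118  0.008] z [-0.007  0.01  -1.   ] shift tool [ -4.1 -13.6 102.7] F [-0.1  0.2 -0.1] w 87.2 t 2.85 j [-0.69  0.38  1.71  0.    1.07 -2.14]
```

Emit:
move_arm:
  plan: "-0.002 -0.006 0.01 0.005 -0.004 0.004; -0.001 -0.005 0.01 0.003 -0.003 0.003; 0 0 0.01 0 0 0; 0 0 0.005 0 0 0; 0 0 0 0 0 0; 0 0 0 0 0 0"

```text
clock: 3.45
ee_pos: [455.6, -240.3, 208.7]
tcp_rot: [-0.001, 0.062, 0.998, 0.001]
force: [0.3, 0.5, -0.3]
grip_width: 87.0
```

```bash
python3 - <<'E'
from h import *; from plant import r
delta(r,[456,-242.5,145],down(-7.3))
E
```

```text
rotvec tool [ 0.0012 -0.0025  0.0036]
p [ 455.6 -240.3  208.7] axes x [-0.992  0.124  0.002] z [-0.002  0.002 -1.   ] shift tool [-0.8 -2.2 63.7] F [ 0.3  0.5 -0.3] w 87.0 t 3.45 j [-0.7   0.44  1.75 -0.    0.96 -2.15]
```

Emit:
move_arm:
  plan: "-0.0005 -0.001 0.012 0 -0.001 0.002; 0 -0.001 0.012 0 -0.001 0; 0 0 0.012 0 0 0; 0 0 0.009 0 0 0; 0 0 0.006 0 0 0; 0 0 0.003 0 0 0; 0 0 0 0 0 0; 0 0 0 0 0 0"

```text
clock: 4.25
ee_pos: [456.8, -243.6, 151.3]
tcp_rot: [0.001, 0.063, 0.998, -0.0]
force: [-0.6, 0.0, -0.8]
grip_width: 87.0
```

```bash
python3 - <<'E'
from h import *; from plant import r
delta(r,[456,-242.5,145],down(-7.3))
E
```

```text
rotvec tool [-0.0006  0.0025  0.0006]
p [ 456.8 -243.6  151.3] axes x [-0.992  0.126 -0.003] z [ 0.002 -0.001 -1.   ] shift tool [1.  1.  6.3] F [-0.6  0.  -0.8] w 87.0 t 4.25 j [-0.71  0.53  1.79  0.    0.82 -2.15]
```

Emit:
move_arm:
  plan: "0.0005 0.001 0.003 0 0 0; 0 0 0.002 0 0 0; 0 0 0 0 0 0; 0 0 0 0 0 0; 0 0 0 0 0 0; 0 0 0 0 0 0; 0 0 0 0 0 0; 0 0 0 0 0 0; 0 0 0 0 0 0; 0 0 0 0 0 0; 0 0 0 0 0 0; 0 0 0 0 0 0"
  jaw: 255
  grip_force: 35

```text
clock: 5.45
ee_pos: [457.3, -243.1, 147.4]
tcp_rot: [0.003, 0.063, 0.998, -0.001]
force: [1.0, 0.1, -0.3]
grip_width: 17.4
```

```bash
python3 - <<'E'
from h import *; from plant import r
import cv2
delta(r,[456,-242.5,145],down(-7.3))
for n in ['wrist','side']:
    c=r.get_calibration(n); p,d=r.capture(n)
    cv2.imwrite(f"pics/{n}2.png",p[:,:,::-1]); np.savez(f"pics/{n}2.npz",p=p,d=d,**c)
z=load('pics/side2.npz');cv2.imwrite('pics/s2c.png',cv2.resize(z['p'][150:340,180:310,::-1],None,fx=3.1,fy=3.1,interpolation=cv2.INTER_CUBIC))
E
```

```text
rotvec tool [-0.0026  0.0056  0.0008]
p [ 457.3 -243.1  147.4] axes x [-0.992  0.126 -0.006] z [ 0.005 -0.003 -1.   ] shift tool [1.4 0.4 2.4] F [ 1.   0.1 -0.3] w 17.4 t 5.45 j [-0.71  0.53  1.8   0.    0.8  -2.15]
```

View pics/s2c.png

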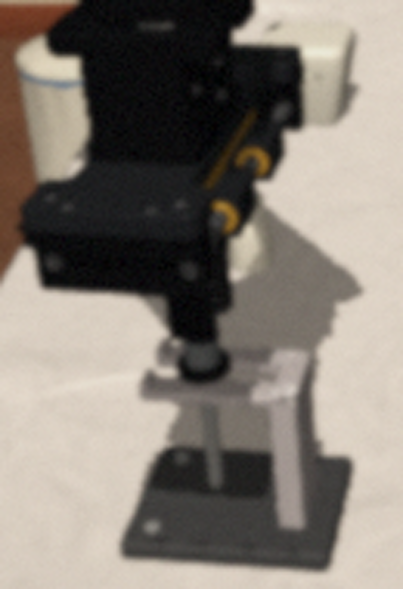

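View pics/wrist2.png

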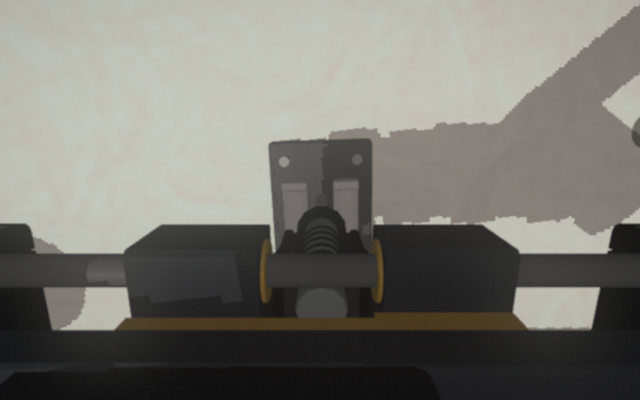

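Gripped (17.4 mm): the side crop shows fingers on the handle, with the collar still on the prongs. Lifting now.

Emit:
move_arm:
  plan: "0 0 -0.006 0 0 0; 0 0 -0.012 0 0 0; 0 0 -0.018 0 0 0; 0 0 -0.018 0 0 0; 0 0 -0.018 0 0 0; 0 0 -0.018 0 0 0; 0 0 -0.015 0 0 0; 0 0 -0.008 0 0 0; 0 0 0 0 0 0; 0 0 0 0 0 0"

```text
clock: 6.55
ee_pos: [456.2, -242.2, 270.9]
tcp_rot: [0.004, 0.063, 0.998, -0.002]
force: [0.4, -0.9, -0.8]
grip_width: 17.4
```

```bash
python3 - <<'E'
from h import *; from plant import r
import cv2
delta(r,[577.5,-12.6,268.3],down(-7.3,30))
z={}
n='side'
c=r.get_calibration(n); p,d=r.capture(n); np.savez('pics/side3.npz',p=p,d=d,**c)
cv2.imwrite('pics/s3c.png',cv2.resize(p[60:320,160:420,::-1],None,fx=2.3,fy=2.3,interpolation=cv2.INTER_CUBIC))
E
```

```text
rotvec tool [-0.0039 -0.5154  0.0022]
p [ 456.2 -242.2  270.9] axes x [-0.992  0.126 -0.008] z [ 0.008 -0.005 -1.   ] shift tool [-91.4 243.    2.3] F [ 0.4 -0.9 -0.8] w 17.4 t 6.55 j [-0.71  0.35  1.68  0.    1.1  -2.15]
```

View pics/s3c.png

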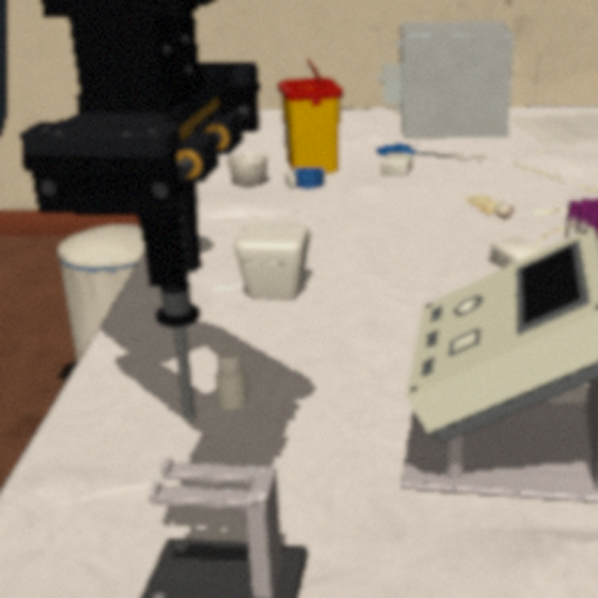

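Emit:
move_arm:
  plan: "0 0.02 0 0 -0.1 0; 0 0.03 0 0 -0.1 0; 0 0.03 0 0 -0.1 0; 0 0.03 0 0 -0.1 0; 0 0.03 0 0 -0.1 0; 0 0.03 0 0 0 0; 0 0.03 0 0 0 0; 0 0.02 0 0 0 0; 0 0.01 0 0 0 0; 0 0 0 0 0 0; 0 0 0 0 0 0"

```text
clock: 7.7
ee_pos: [479.0, -5.4, 259.5]
tcp_rot: [0.249, 0.063, 0.966, -0.016]
force: [0.1, -1.1, -0.4]
grip_width: 17.5
```

```bash
python3 - <<'E'
from h import *; from plant import r
delta(r,[577.5,-12.6,268.3],down(-7.3,30))
E
```

```text
rotvec tool [-0.0005 -0.0192 -0.003 ]
p [479.   -5.4 259.5] axes x [-0.868  0.114 -0.483] z [ 0.479 -0.062 -0.875] shift tool [-90.5   5.6  39.9] F [ 0.1 -1.1 -0.4] w 17.5 t 7.7 j [-0.29  0.19  2.11  0.23  0.35 -1.93]
```

Emit:
move_arm:
  plan: "-0.015 0 0.006 0 -0.005 0; -0.02 0 0.006 0 -0.005 0; -0.02 0 0.006 0 -0.005 0; -0.015 0 0.005 0 0 0; -0.007 0 0.002 0 0 0; 0 0 0 0 0 0; 0 0 0 0 0 0; 0 0 0 0 0 0"

```text
clock: 8.5
ee_pos: [556.7, -21.3, 271.4]
tcp_rot: [0.251, 0.067, 0.965, -0.016]
force: [-0.3, 0.3, -0.3]
grip_width: 17.3
```

```bash
python3 - <<'E'
from h import *; from plant import r
import cv2
delta(r,[577.5,-12.6,268.3],down(-7.3,30))
for n in ['side','top']:
    c=r.get_calibration(n); p,d=r.capture(n); np.savez(f'pics/{n}4.npz',p=p,d=d,**c)
    a=p[100:260,300:460] if n=='side' else p[80:240,250:410]
    cv2.imwrite(f'pics/{n}4c.png',cv2.resize(a[:,:,::-1],None,fx=3.7,fy=3.7,interpolation=cv2.INTER_CUBIC))
delta(r,[577.5,-12.6,268.3],down(-7.3,30))
E
```

```text
rotvec tool [-0.0032 -0.0142 -0.0108]
p [556.7 -21.3 271.4] axes x [-0.865  0.122 -0.488] z [ 0.483 -0.065 -0.873] shift tool [-15.4  11.5  12.2] F [-0.3  0.3 -0.3] w 17.3 t 8.5 j [-0.27  0.27  1.93  0.16  0.44 -1.84]
rotvec tool [-0.0031 -0.0142 -0.0105]
p [556.6 -21.1 271.5] axes x [-0.865  0.121 -0.488] z [ 0.483 -0.065 -0.873] shift tool [-15.5  11.3  12.3] F [-0.9 -0.7 -1.4] w 16.9 t 8.6 j [-0.27  0.27  1.93  0.16  0.44 -1.84]
```

View pics/side4c.png

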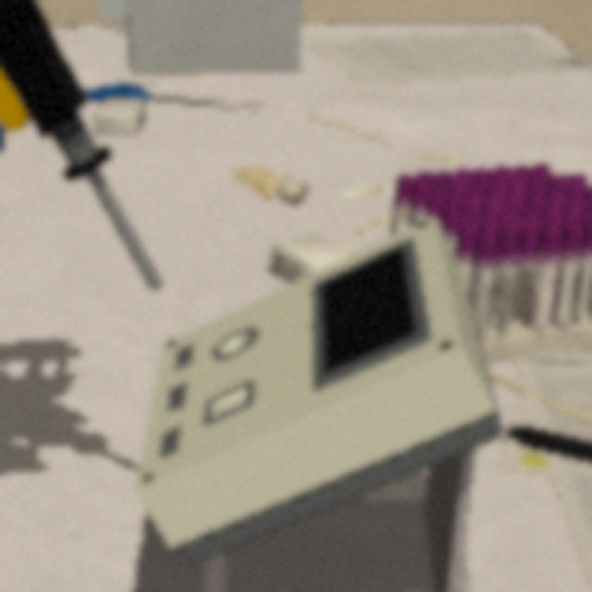

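View pics/top4c.png

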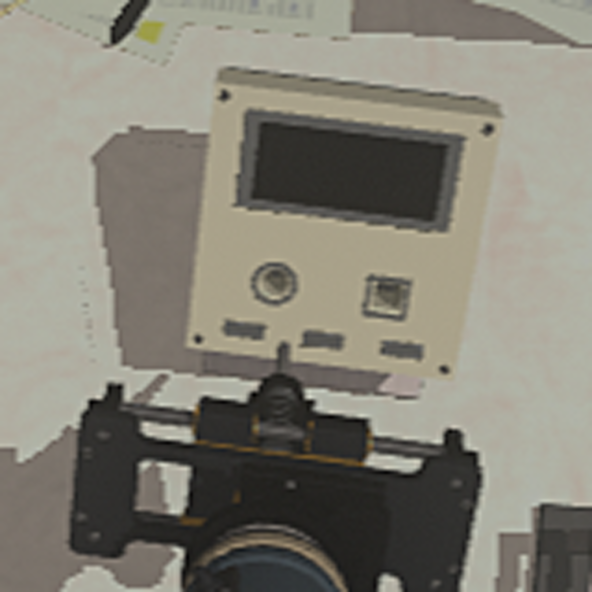

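```bash
cat >> h.py <<'E'
def tri(obs):
    A=[];b=[]
    for z,u,v in obs:
        K,R,t=z['K'],z['R'],z['t']; ray=R.T@np.linalg.inv(K)@np.array([u,v,1.]); ray/=np.linalg.norm(ray); c=-R.T@t
        M=np.eye(3)-np.outer(ray,ray); A.append(M); b.append(M@c)
    X=np.linalg.lstsq(np.vstack(A),np.concatenate(b),rcond=None)[0]
    return X.round(1),[ (proj(z,X)-[u,v]).round(2) for z,u,v in obs]
def c(x,y,f,u0,v0): return ((x+.5)/f-.5+u0,(y+.5)/f-.5+v0)
E
python3 - <<'E'
from h import *
s=load('pics/side4.npz');t=load('pics/top4.npz')
S=lambda x,y:(s,*c(x,y,3.7,300,100)); T=lambda x,y:(t,*c(x,y,3.7,250,80))
print('tip',tri([S(155,287),T(283,345)]))
print('round',tri([S(235,343),T(275,284)]),'square',tri([S(230,402),T(387,297)]))
print('pred tip',np.array([556.6,-21.1,271.5])+128.4*np.array([.483,-.065,-.873]))
print('collar-ish side', [np.array([556.6,-21.1,271.5])+k*np.array([.483,-.065,-.873]) for k in (53,)], proj(s,np.array([556.6,-21.1,271.5])+53*np.array([.483,-.065,-.873])), S(87,160)[1:])
# axis direction in image: predicted vs seen
p=np.array([556.6,-21.1,271.5]);d=np.array([.483,-.065,-.873])
for z,f in ((s,'side'),(t,'top')): print(f,[proj(z,p+k*d).round(1) for k in (60,128.4)])
print('seen side',S(93,172)[1:],S(155,287)[1:],'top',T(283,375)[1:],T(283,345)[1:])
E
```

```text
tip (array([616.9, -27.4, 158.8]), [array([ 0.92, -0.11]), array([0.  , 0.83])])
round (array([660.1, -23.9, 123.7]), [array([ 0.44, -0.06]), array([-0.01,  0.39])]) square (array([651.6, -93.1, 123.2]), [array([ 0.62, -0.08]), array([-0.02,  0.51])])
pred tip [618.6172 -29.446  159.4068]
collar-ish side [array([582.199, -24.545, 225.231])] [324.63003176 144.51269119] (323.14864864864865, 142.8783783783784)
side [array([326.4, 147.6]), array([343.4, 177.2])]
top [array([326.2, 185.3]), array([327.1, 172.9])]
seen side (324.77027027027026, 146.1216216216216) (341.52702702702703, 177.2027027027027) top (326.1216216216216, 180.98648648648648) (326.1216216216216, 172.8783783783784)
```

Emit:
move_arm:
  plan: "-0.006 0.003 0.008 -0.002 -0.007 -0.005; -0.006 0.003 0.008 -0.001 -0.006 -0.005; -0.004 0.002 0.006 0 0 0; -0.001 0.001 0.003 0 0 0; 0 0 0 0 0 0; 0 0 0 0 0 0; 0 0 0 0 0 0"

```text
clock: 9.3
ee_pos: [586.6, -14.4, 256.1]
tcp_rot: [0.258, 0.061, 0.964, -0.016]
force: [-0.4, -0.5, -1.4]
grip_width: 17.3
```

```bash
python3 - <<'E'
from h import *; from plant import r
import cv2
for n in ['side','top']:
    c_=r.get_calibration(n); p,d=r.capture(n); np.savez(f'pics/{n}5.npz',p=p,d=d,**c_)
    a=p[110:230,310:430] if n=='side' else p[100:220,270:390]
    cv2.imwrite(f'pics/{n}5c.png',cv2.resize(a[:,:,::-1],None,fx=5,fy=5,interpolation=cv2.INTER_CUBIC))
delta(r,[577.5,-12.6,268.3],down(-7.3,30))
E
```

```text
rotvec tool [ 0.0009 -0.0014  0.0012]
p [586.5 -14.4 256.2] axes x [-0.86   0.109 -0.499] z [ 0.495 -0.062 -0.867] shift tool [  1.9   0.7 -15. ] F [ 0.3 -0.3 -0.7] w 17.2 t 9.4 j [-0.24  0.34  1.89  0.15  0.4  -1.81]
```

View pics/side5c.png

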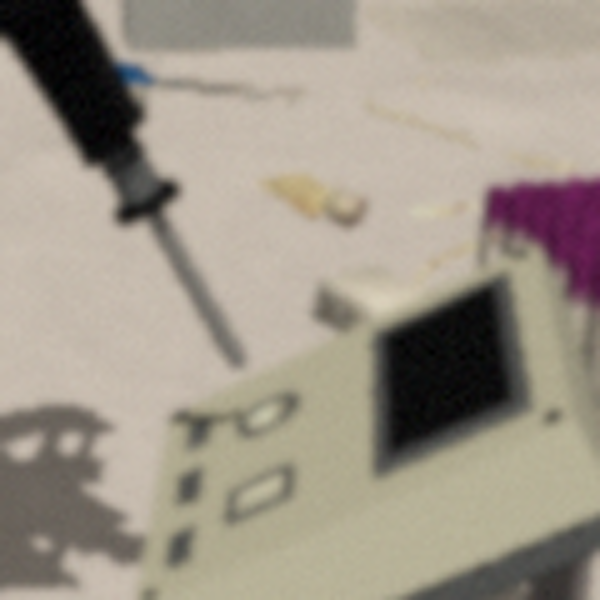

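View pics/top5c.png

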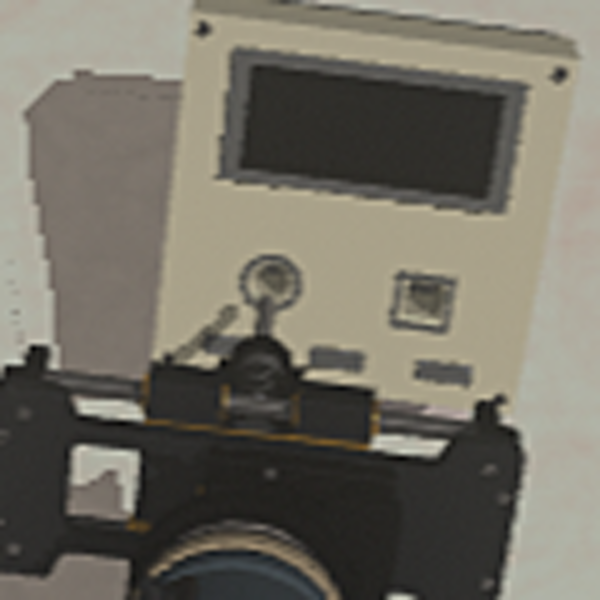

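```bash
python3 - <<'E'
from h import *
s=load('pics/side5.npz');t=load('pics/top5.npz')
S=lambda x,y:(s,*c(x,y,5,310,110)); T=lambda x,y:(t,*c(x,y,5,270,100))
a,e=tri([S(238,363),T(265,301)]); b,f=tri([S(266,414),T(270,282)])
print(a,e,b,f)
q=Ro.from_quat([.061,.964,-.016,.258])
print('shift tool',q.inv().apply(b-a))
d=np.array([.496,-.0635,-.866]); print('with timer axes', (b-a)@d)
print('pred tip',np.array([586.5,-14.4,256.2])+128.4*np.array([.495,-.062,-.867]))
z=s;p=np.array([586.5,-14.4,256.2]);dd=np.array([.495,-.062,-.867])
for zz in (s,t): print([proj(zz,p+k*dd).round(1) for k in (56,128.4)])
print('seen',S(158,215)[1:],S(238,363)[1:])
E
```

```text
[648.4 -20.2 144.6] [array([ 0.75, -0.1 ]), array([-0.02,  0.67])] [660.3 -23.1 123.3] [array([ 0.83, -0.12]), array([-0.02,  0.73])]
shift tool [ 0.09432608 -1.39228244 24.53085103]
with timer axes 24.532349999999987
pred tip [650.058  -22.3608 144.8772]
[array([341.2, 151.9]), array([358.9, 182.4])]
[array([322.5, 172.2]), array([323.6, 159.7])]
seen (341.2, 152.6) (357.2, 182.2)
```

Emit:
move_arm:
  plan: "0 -0.0005 0.004 0 0 0; 0 -0.0005 0.006 0 0 0; 0 0 0.006 0 0 0; 0 0 0.006 0 0 0; 0 0 0.006 0 0 0; 0 0 0.004 0 0 0; 0 0 0.002 0 0 0; 0 0 0 0 0 0; 0 0 0 0 0 0"

```text
clock: 10.3
ee_pos: [604.5, -18.1, 223.6]
tcp_rot: [0.257, 0.061, 0.964, -0.016]
force: [0.4, -0.2, -0.7]
grip_width: 17.0
```

```bash
python3 - <<'E'
from h import *; from plant import r
import cv2
delta(r,np.array([586.5,-14.4,256.2])+59.5*np.array([.496,-.0635,-.866]),down(-7.3,30))
for n in ['side','top']:
    c_=r.get_calibration(n); p,d=r.capture(n); np.savez(f'pics/{n}6.npz',p=p,d=d,**c_)
    a=p[110:230,310:430] if n=='side' else p[100:220,270:390]
    cv2.imwrite(f'pics/{n}6c.png',cv2.resize(a[:,:,::-1],None,fx=5,fy=5,interpolation=cv2.INTER_CUBIC))
E
```

```text
rotvec tool [ 0.0007 -0.0022  0.0006]
p [604.5 -18.1 223.6] axes x [-0.86   0.11  -0.498] z [ 0.494 -0.063 -0.867] shift tool [-0.4  1.4 22.1] F [ 0.4 -0.2 -0.7] w 17.0 t 10.3 j [-0.24  0.41  1.89  0.18  0.33 -1.84]
```

View pics/side6c.png

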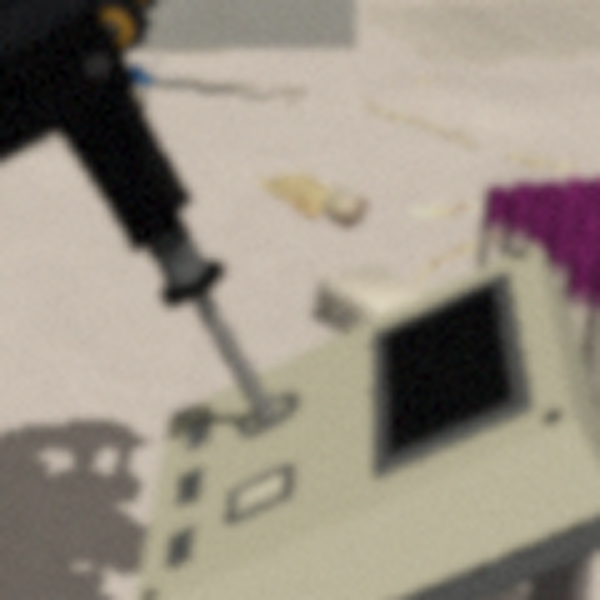

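View pics/top6c.png

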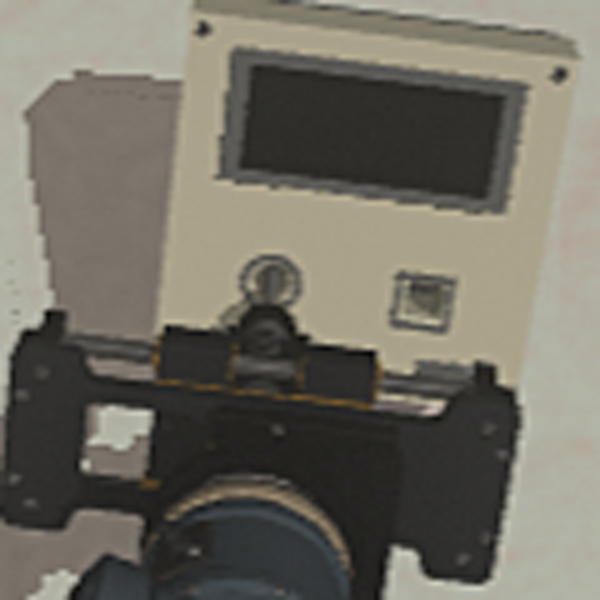

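The shaft is entering the round recess near its centre (side 266,410; top 268,283), with no contact force yet. Advancing further.

Emit:
move_arm:
  plan: "0 0 0.003 0 0 0; 0 0 0.003 0 0 0; 0 0 0.003 0 0 0; 0 0 0.002 0 0 0; 0 0 0 0 0 0; 0 0 0 0 0 0"

```text
clock: 11.0
ee_pos: [610.6, -18.9, 214.1]
tcp_rot: [0.258, 0.061, 0.964, -0.016]
force: [-0.8, 0.5, 0.1]
grip_width: 17.3
```

```bash
cat > st.py <<'E'
from h import *; from plant import r
delta(r,np.array([586.5,-14.4,256.2])+59.5*np.array([.496,-.0635,-.866]),down(-7.3,30))
p,R,o=pose(r); print('F tool',R.inv().apply(o['force']).round(2))
E
python3 st.py
```

```text
rotvec tool [ 0.0005 -0.0007  0.0007]
p [610.6 -18.9 214.1] axes x [-0.859  0.109 -0.499] z [ 0.495 -0.063 -0.866] shift tool [ 0.1  1.4 10.8] F [-0.8  0.5  0.1] w 17.3 t 11.0 j [-0.24  0.44  1.88  0.19  0.31 -1.85]
F tool [ 0.69  0.4  -0.53]
```

Emit:
move_arm:
  plan: "0 0 0.002 0 0 0; 0 0 0.002 0 0 0; 0 0 0.002 0 0 0; 0 0 0.001 0 0 0; 0 0 0 0 0 0; 0 0 0 0 0 0"

```text
clock: 11.6
ee_pos: [614.3, -19.4, 208.1]
tcp_rot: [0.258, 0.061, 0.964, -0.016]
force: [-1.3, -0.0, 1.6]
grip_width: 17.4
```

```bash
python3 st.py
```

```text
rotvec tool [0.0005 0.     0.001 ]
p [614.3 -19.4 208.1] axes x [-0.859  0.109 -0.5  ] z [ 0.496 -0.063 -0.866] shift tool [0.3 1.4 3.7] F [-1.3 -0.   1.6] w 17.4 t 11.6 j [-0.24  0.45  1.88  0.19  0.3  -1.85]
F tool [ 0.29 -0.17 -2.02]
```

Emit:
move_arm:
  plan: "0 0 0.0015 0 0 0; 0 0 0.0015 0 0 0; 0 0 0.0015 0 0 0; 0 0 0.001 0 0 0; 0 0 0.0005 0 0 0"

```text
clock: 12.1
ee_pos: [616.2, -19.4, 204.8]
tcp_rot: [0.259, 0.06, 0.964, -0.017]
force: [-5.5, 0.0, 6.2]
grip_width: 17.3
```

```bash
python3 st.py
```

```text
rotvec tool [0.0005 0.0013 0.0019]
p [616.2 -19.4 204.8] axes x [-0.859  0.108 -0.501] z [ 0.497 -0.063 -0.865] shift tool [ 0.4  1.2 -0. ] F [-5.5  0.   6.2] w 17.3 t 12.1 j [-0.24  0.46  1.88  0.2   0.29 -1.86]
F tool [ 1.58 -0.65 -8.12]
```

Emit:
move_arm:
  plan: "0 0 0.0005 0 0 0; 0 0 0.0005 0 0 0; 0 0 0.0005 0 0 0; 0 0 0.0005 0 0 0; 0 0 0.0005 0 0 0; 0 0 0.0005 0 0 0"

```text
clock: 12.7
ee_pos: [616.0, -19.4, 204.7]
tcp_rot: [0.26, 0.06, 0.964, -0.017]
force: [-5.0, -0.8, 7.1]
grip_width: 17.1
```

```bash
python3 st.py; python3 - <<'E'
from plant import r
import cv2
p,d=r.capture('side')
cv2.imwrite('pics/side7c.png',cv2.resize(p[110:230,310:430,::-1],None,fx=5,fy=5,interpolation=cv2.INTER_CUBIC))
E
```

```text
rotvec tool [0.0003 0.0027 0.003 ]
p [616.  -19.4 204.7] axes x [-0.858  0.107 -0.502] z [ 0.498 -0.064 -0.865] shift tool [ 0.1  1.2 -0. ] F [-5.  -0.8  7.1] w 17.1 t 12.7 j [-0.24  0.46  1.88  0.2   0.28 -1.86]
F tool [ 0.61 -1.39 -8.62]
```

View pics/side7c.png

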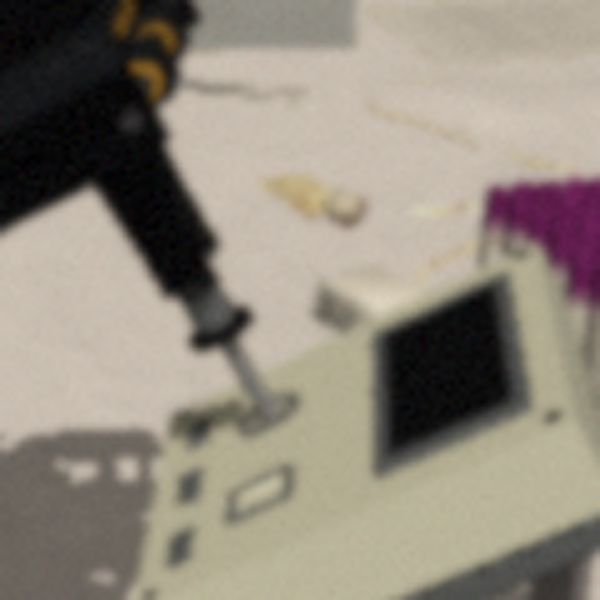

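Emit:
move_arm:
  plan: "0 0 0.001 0 0 0; 0 0 0.001 0 0 0; 0 0 0.001 0 0 0; 0 0 0.001 0 0 0; 0 0 0.001 0 0 0; 0 0 0.001 0 0 0; 0 0 0.001 0 0 0; 0 0 0.001 0 0 0; 0 0 0.001 0 0 0; 0 0 0.001 0 0 0; 0 0 0.001 0 0 0; 0 0 0.001 0 0 0"

```text
clock: 13.95
ee_pos: [615.6, -19.3, 204.3]
tcp_rot: [0.262, 0.058, 0.963, -0.018]
force: [-8.6, 0.5, 9.7]
grip_width: 17.0
```

```bash
python3 st.py
```

```text
rotvec tool [-0.0002  0.0082  0.0073]
p [615.6 -19.3 204.3] axes x [-0.856  0.102 -0.507] z [ 0.503 -0.065 -0.862] shift tool [-0.4  1.1 -0.1] F [-8.6  0.5  9.7] w 17.0 t 13.95 j [-0.24  0.46  1.88  0.21  0.27 -1.87]
F tool [  2.44  -0.61 -12.74]
```

Emit:
move_arm:
  plan: "0 0 -0.003 0 0 0; 0 0 -0.006 0 0 0; 0 0 -0.01 0 0 0; 0 0 -0.012 0 0 0; 0 0 -0.012 0 0 0; 0 0 -0.012 0 0 0; 0 0 -0.012 0 0 0; 0 0 -0.012 0 0 0; 0 0 -0.006 0 0 0; 0 0 0 0 0 0; 0 0 0 0 0 0"

```text
clock: 15.05
ee_pos: [569.4, -13.3, 285.0]
tcp_rot: [0.264, 0.058, 0.963, -0.018]
force: [0.4, 0.1, -0.5]
grip_width: 17.2
```

```bash
python3 - <<'E'
from h import *; from plant import r
import cv2
delta(r,[457.3,-243.1,275],down(-7.3,0))
for n in ['side','top']:
    c_=r.get_calibration(n); p,d=r.capture(n); np.savez(f'pics/{n}8.npz',p=p,d=d,**c_)
    a=p[60:220,270:430] if n=='side' else p[100:220,270:390]
    cv2.imwrite(f'pics/{n}8c.png',cv2.resize(a[:,:,::-1],None,fx=3.7,fy=3.7,interpolation=cv2.INTER_CUBIC))
E
```

```text
rotvec tool [-0.0026  0.5348  0.0068]
p [569.4 -13.3 285. ] axes x [-0.854  0.102 -0.51 ] z [ 0.505 -0.065 -0.86 ] shift tool [  77.4 -241.7  -33. ] F [ 0.4  0.1 -0.5] w 17.2 t 15.05 j [-0.25  0.27  1.91  0.15  0.44 -1.82]
```

View pics/side8c.png

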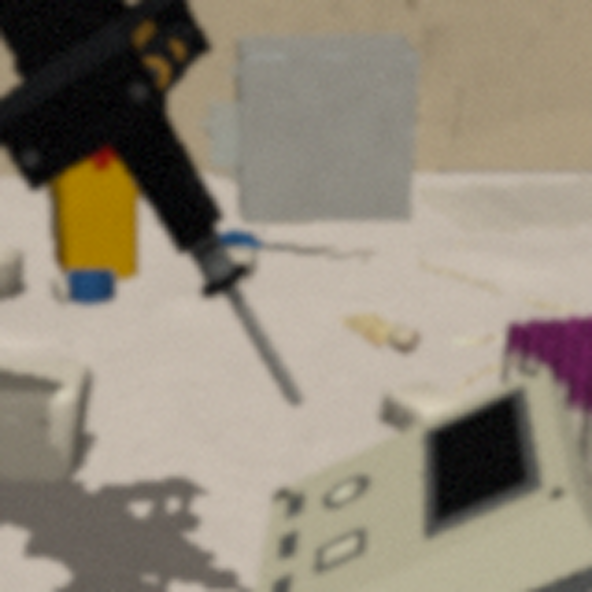

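The stylus came out cleanly. It's still held straight, with its tip at about (298,402) in the crop. Returning to the rest.

Emit:
move_arm:
  plan: "0.015 0 -0.006 0 0 0; 0.017 0 -0.007 0 0 0; 0.017 0 -0.007 0 0 0; 0.015 0 -0.006 0 0 0; 0 -0.02 0 0 0.1 0; 0 -0.03 0 0 0.1 0; 0 -0.03 0 0 0.1 0; 0 -0.03 0 0 0.1 0; 0 -0.03 0 0 0.09 0; 0 -0.03 0 0 0 0; 0 -0.02 0 0 0 0; 0 -0.01 0 0 0 0"

```text
clock: 16.35
ee_pos: [471.7, -209.5, 264.8]
tcp_rot: [0.004, 0.059, 0.998, -0.0]
force: [0.5, -0.0, -0.3]
grip_width: 17.5
```

Emit:
move_arm:
  plan: "0 0 0 0 0 0; 0 0 0 0 0 0; 0 0 0 0 0 0"

```text
clock: 16.65
ee_pos: [471.2, -209.0, 263.4]
tcp_rot: [0.003, 0.06, 0.998, 0.001]
force: [-0.2, 0.9, -0.9]
grip_width: 17.4
```

```bash
python3 - <<'E'
from h import *; from plant import r
delta(r,[457.3,-243.1,260],down(-7.3,0))
E
```

```text
rotvec tool [0.0026 0.0059 0.0074]
p [ 471.2 -209.   263.4] axes x [-0.993  0.12  -0.006] z [ 0.006  0.002 -1.   ] shift tool [  9.7 -35.6   3.2] F [-0.2  0.9 -0.9] w 17.4 t 16.65 j [-0.64  0.36  1.69  0.01  1.09 -2.09]
```

Emit:
move_arm:
  plan: "0.003 -0.01 0 0.002 0 0.003; 0.003 -0.011 0 0.002 0 0.003; 0.002 -0.008 0 0 0 0; 0.001 -0.004 0 0 0 0; 0 -0.001 0 0 0 0; 0 0 0 0 0 0; 0 0 0 0 0 0"

```text
clock: 17.35
ee_pos: [456.7, -242.1, 263.8]
tcp_rot: [0.003, 0.062, 0.998, -0.001]
force: [-0.6, -0.2, -0.9]
grip_width: 17.3
```

```bash
python3 - <<'E'
from h import *; from plant import r
import cv2
delta(r,[457.3,-243.1,260],down(-7.3,0))
for n in ['side','top','wrist']:
    c_=r.get_calibration(n); p,d=r.capture(n); np.savez(f'pics/{n}9.npz',p=p,d=d,**c_)
    if n=='side': cv2.imwrite(f'pics/{n}9c.png',cv2.resize(p[170:320,190:310,::-1],None,fx=4,fy=4,interpolation=cv2.INTER_CUBIC))
    if n=='wrist': cv2.imwrite(f'pics/{n}9c.png',p[:,:,::-1])
E
```

```text
rotvec tool [-0.0015  0.0061  0.0036]
p [ 456.7 -242.1  263.8] axes x [-0.992  0.124 -0.006] z [ 0.006 -0.002 -1.   ] shift tool [-0.7 -0.9  3.8] F [-0.6 -0.2 -0.9] w 17.3 t 17.35 j [-0.71  0.36  1.69  0.    1.09 -2.15]
```

View pics/side9c.png

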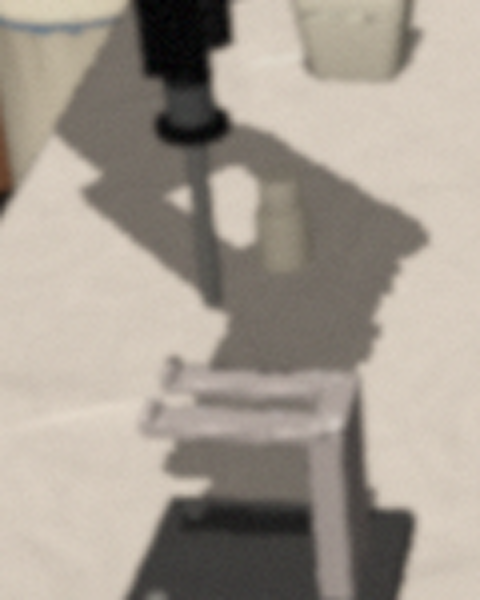

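View pics/wrist9c.png

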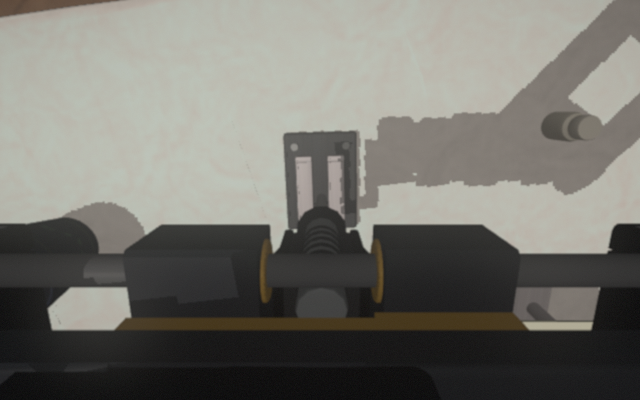

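Tip at about (214,305) in the side crop, above the slot. I'll check it against a vertical stylus at this place.

```bash
python3 - <<'E'
from h import *
s=load('pics/side9.npz')
for a in ((457,-242.5),(456,-243.5)):
  p1=proj(s,[*a,263.8-53.4]);p2=proj(s,[*a,263.8-128.4]); print(p1,p2,(p2-p1)[0]/(p2-p1)[1])
p1=np.array(c(193,137,4,190,170));p2=np.array(c(214,306,4,190,170));print(p1,p2,(p2-p1)[0]/(p2-p1)[1])
E
```

```text
[239.36103771 202.83738136] [244.10920945 246.66426359] 0.10833925432177906
[238.5490902  203.14976271] [243.34650436 247.02178581] 0.10935019230222162
[237.875 203.875] [243.125 246.125] 0.1242603550295858
```

Emit:
move_arm:
  plan: "-0.0005 -0.0005 0.006 0 0 0.002; 0 -0.0005 0.008 0 0 0; 0 0 0.008 0 0 0; 0 0 0.008 0 0 0; 0 0 0.008 0 0 0; 0 0 0.008 0 0 0; 0 0 0.008 0 0 0; 0 0 0.008 0 0 0; 0 0 0.004 0 0 0; 0 0 0 0 0 0"

```text
clock: 18.5
ee_pos: [457.2, -242.1, 190.5]
tcp_rot: [0.002, 0.062, 0.998, 0.0]
force: [0.2, 0.7, -0.7]
grip_width: 16.9
```

```bash
python3 - <<'E'
from h import *; from plant import r
import cv2
delta(r,[457.3,-243.1,147.4],down(-7.3,0))
p,d=r.capture('side'); cv2.imwrite(f'pics/side10c.png',cv2.resize(p[170:320,190:310,::-1],None,fx=4,fy=4,interpolation=cv2.INTER_CUBIC))
E
```

```text
rotvec tool [0.0003 0.0034 0.0028]
p [ 457.2 -242.1  190.5] axes x [-0.992  0.124 -0.003] z [ 0.003 -0.    -1.   ] shift tool [-0.1 -1.  43.1] F [ 0.2  0.7 -0.7] w 16.9 t 18.5 j [-0.7   0.46  1.76  0.    0.91 -2.15]
```

View pics/side10c.png

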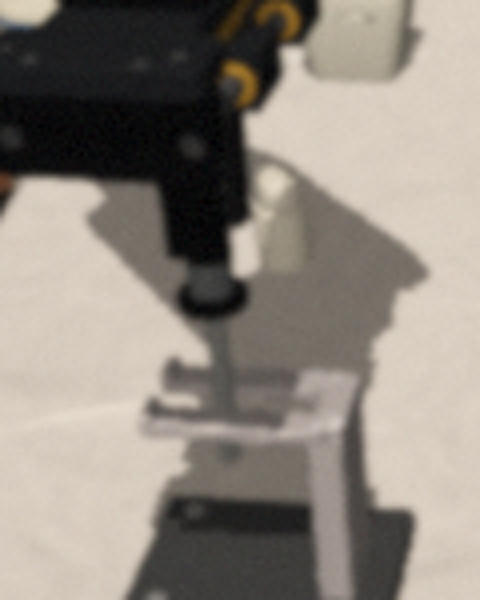

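The shaft is in the slot, between the prongs, and its tip shows below the fork at (230,455). Lowering further.

Emit:
move_arm:
  plan: "0 -0.0007 0.006 0 0 0; 0 0 0.008 0 0 0; 0 0 0.008 0 0 0; 0 0 0.006 0 0 0; 0 0 0.004 0 0 0; 0 0 0.002 0 0 0; 0 0 0 0 0 0; 0 0 0 0 0 0"

```text
clock: 19.35
ee_pos: [458.0, -243.6, 154.4]
tcp_rot: [0.003, 0.062, 0.998, -0.001]
force: [0.6, -0.3, -0.6]
grip_width: 17.6
```

```bash
python3 - <<'E'
from h import *; from plant import r
delta(r,[457.3,-243.1,147.4],down(-7.3,0))
E
```

```text
rotvec tool [-0.001   0.0054  0.0028]
p [ 458.  -243.6  154.4] axes x [-0.992  0.124 -0.005] z [ 0.005 -0.002 -1.   ] shift tool [0.8 0.4 7. ] F [ 0.6 -0.3 -0.6] w 17.6 t 19.35 j [-0.71  0.52  1.79  0.    0.82 -2.15]
```

Emit:
move_arm:
  plan: "0 0 0.002 0 0 0; 0 0 0.0015 0 0 0; 0 0 0.0015 0 0 0; 0 0 0.001 0 0 0; 0 0 0.0005 0 0 0; 0 0 0 0 0 0"

```text
clock: 19.95
ee_pos: [458.5, -243.9, 148.1]
tcp_rot: [0.003, 0.062, 0.998, -0.001]
force: [0.6, -0.4, -0.9]
grip_width: 17.2
```

```bash
python3 - <<'E'
from h import *; from plant import r
import cv2
delta(r,[457.3,-243.1,147.4],down(-7.3,0))
p,d=r.capture('side'); cv2.imwrite(f'pics/side11c.png',cv2.resize(p[200:330,200:310,::-1],None,fx=4.5,fy=4.5,interpolation=cv2.INTER_CUBIC))
E
```

```text
rotvec tool [-0.0021  0.007   0.0028]
p [ 458.5 -243.9  148.1] axes x [-0.992  0.124 -0.007] z [ 0.007 -0.003 -1.   ] shift tool [1.3 0.7 0.7] F [ 0.6 -0.4 -0.9] w 17.2 t 19.95 j [-0.71  0.53  1.79  0.    0.81 -2.15]
```

View pics/side11c.png

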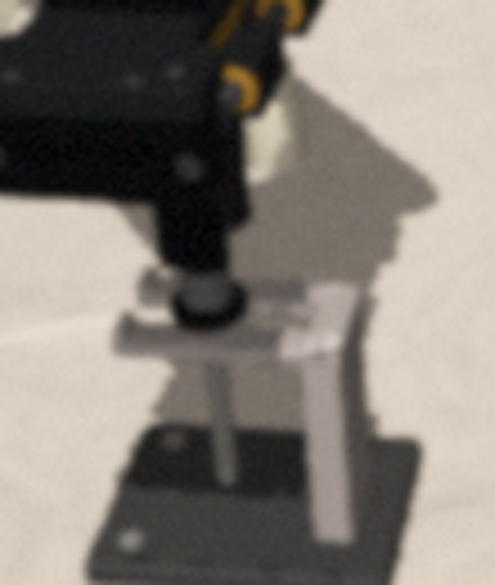

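Emit:
move_arm:
  plan: "0 0 0.001 0 0 0; 0 0 0.001 0 0 0; 0 0 0 0 0 0"

```text
clock: 20.3
ee_pos: [458.8, -244.2, 147.7]
tcp_rot: [0.004, 0.062, 0.998, -0.002]
force: [0.1, 0.4, -0.9]
grip_width: 17.7
```

```bash
python3 - <<'E'
from h import *; from plant import r
delta(r,[457.3,-243.1,147.4],down(-7.3,0))
E
```

```text
rotvec tool [-0.0028  0.0081  0.0029]
p [ 458.8 -244.2  147.7] axes x [-0.992  0.124 -0.008] z [ 0.008 -0.004 -1.   ] shift tool [1.6 0.9 0.3] F [ 0.1  0.4 -0.9] w 17.7 t 20.3 j [-0.71  0.53  1.79  0.    0.8  -2.15]
```

Emit:
move_arm:
  plan: "0 0 0.001 0 0 0; 0 0 0.001 0 0 0; 0 0 0.001 0 0 0"

```text
clock: 20.6
ee_pos: [459.0, -244.3, 147.3]
tcp_rot: [0.004, 0.062, 0.998, -0.002]
force: [-1.5, 1.3, 9.8]
grip_width: 17.2
```

```bash
python3 - <<'E'
from h import *; from plant import r
delta(r,[457.3,-243.1,147.4],down(-7.3,0))
E
```

```text
rotvec tool [-0.0035  0.009   0.0032]
p [ 459.  -244.3  147.3] axes x [-0.992  0.124 -0.009] z [ 0.008 -0.005 -1.   ] shift tool [ 1.9  1.  -0.1] F [-1.5  1.3  9.8] w 17.2 t 20.6 j [-0.71  0.53  1.8   0.    0.8  -2.15]
```

Seated: contact at TCP z 147.3, the same height as at pick-up (147.4). Releasing.

Emit:
move_arm:
  plan: "0 0 -0.0005 0 0 0; 0 0 0 0 0 0; 0 0 0 0 0 0; 0 0 0 0 0 0; 0 0 0 0 0 0; 0 0 0 0 0 0; 0 0 0 0 0 0; 0 0 0 0 0 0; 0 0 0 0 0 0"
  jaw: 0

```text
clock: 21.5
ee_pos: [459.1, -244.4, 147.1]
tcp_rot: [0.004, 0.062, 0.998, -0.002]
force: [-0.0, -0.1, -0.3]
grip_width: 81.0
```

Emit:
move_arm:
  plan: "0 0 -0.005 0 0 0; 0 0 -0.01 0 0 0; 0 0 -0.015 0 0 0; 0 0 -0.02 0 0 0; 0 0 -0.02 0 0 0; 0 0 -0.02 0 0 0; 0 0 -0.015 0 0 0; 0 0 -0.005 0 0 0; 0 0 0 0 0 0; 0 0 0 0 0 0"

```text
clock: 22.5
ee_pos: [458.0, -243.7, 266.8]
tcp_rot: [0.006, 0.062, 0.998, -0.003]
force: [-0.4, 0.9, -1.2]
grip_width: 87.2
```

```bash
python3 - <<'E'
from h import *; from plant import r
import cv2
delta(r,[457.3,-243.1,147.4],down(-7.3,0))
for n in ['side','wrist']:
    c_=r.get_calibration(n); p,d=r.capture(n); np.savez(f'pics/{n}12.npz',p=p,d=d,**c_)
    cv2.imwrite(f'pics/{n}12c.png',cv2.resize(p[200:330,200:310,::-1],None,fx=4.5,fy=4.5,interpolation=cv2.INTER_CUBIC) if n=='side' else p[:,:,::-1])
E
```

```text
rotvec tool [-0.0055  0.012   0.0032]
p [ 458.  -243.7  266.8] axes x [-0.992  0.124 -0.012] z [ 0.011 -0.007 -1.   ] shift tool [  2.2   1.2 119.3] F [-0.4  0.9 -1.2] w 87.2 t 22.5 j [-0.71  0.36  1.68  0.    1.09 -2.15]
```

View pics/side12c.png

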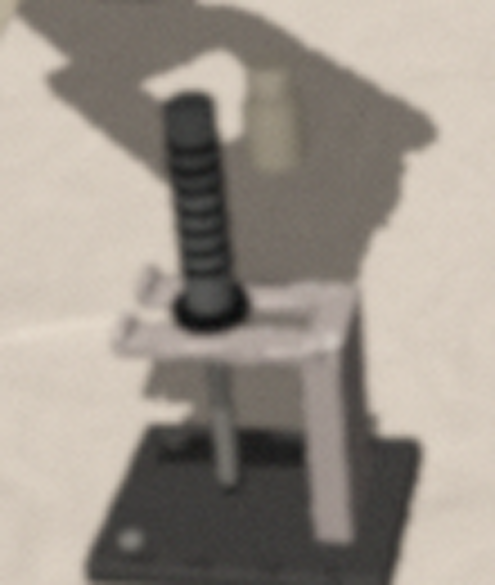

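View pics/wrist12c.png

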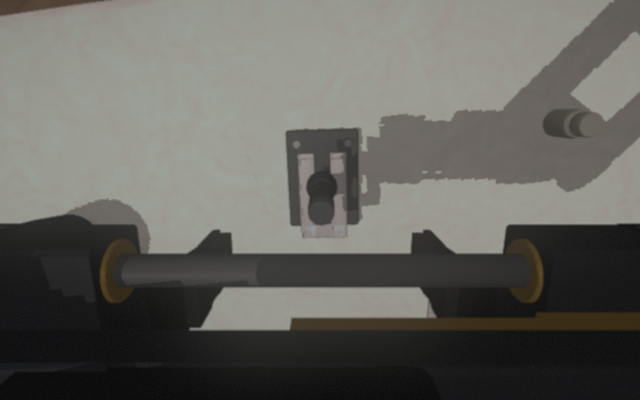

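```bash
python3 - <<'E'
from h import *; from plant import r
s=load('pics/side12.npz'); w=load('pics/wrist12.npz')
f=lambda x,y:c(x,y,4.5,200,200)
print('tip',pt(s,*f(229,487),19),'handle top',pt(s,*f(189,105),179),'wrist top',pt(w,321,211,179),'collar',pt(w,321,186,99))
print(r.sign_off())
E
```

```text
tip [ 457.48609904 -246.32413264   19.        ] handle top [ 457.93205077 -246.1036164   179.        ] wrist top [ 456.34300421 -243.9384431   179.        ] collar [ 456.76780594 -244.45918531   99.        ]
the job is handed in; nothing more can be done
None
```

I pressed the round-recess button with the stylus's thin end, then hung the stylus back in the fork, let go and handed the job in at about 22.5 s of the 64 s. `sign_off` reports no verdict.

- **Press:** The thin end went about 35 mm into the round recess along the face normal and stopped there. I held it about 1.9 s, reading 8 to 13 N along the stylus; the button is fully in at 4.8 N. I had no reading of the button's travel itself, so "fully in" rests on the depth, the force and the hard stop.
- **Return:** The collar met the prongs at tool height 147.3 mm, against 147.4 mm at pick-up. After release I moved the open gripper about 120 mm up.
- **Last checks:** The stylus hangs upright with its collar flat on both prongs. The side camera puts thin end and handle top within 0.5 mm of each other in plan. The readings put it at x 456 to 458 and y -244 to -246 mm, about 8 mm along the slot from its middle and 2 to 4 mm across it. The limits are 24 mm along and 7 mm across.
- **Disagreements:** The side and wrist cameras differ by about 2 mm in y, which matches the calibration tolerance.
- **Not measured:** The wrench readings showed no unexpected contact, and the stylus never came near the square recess, the white box or the ointment bottle. I did not re-measure the box and bottle, or check separately that the round button had sprung back out.

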